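# Clear chipped cuvettes and hold the glass-waste bin open

## Task

Sweep the five chipped glass cuvettes lying on the bench into the dustpan with the squeegee, never touching the glass with the gripper, then stand the squeegee back on the bench on its rubber lips, clear of the pan. Then lift the lid of the glass-waste bin, which falls shut by itself, and hold it open at 60 degrees so that I can tip the pan in: finish while still holding the lid there. Do not disturb the beaker, the jar and the dropper bottle standing near by.

Things in the scene. Friction and masses are not known exactly. Their poses are not given: they have to be found in the camera images.
- squeegee: hand squeegee, 172 x 33 x 83 mm, 0.22 kg, standing upright on two parallel black rubber lips. Origin: centre of its underside, at the bench when standing; x along the 170 mm long blade, y across it (sweeping direction, either way; the lips' outer faces are 15 mm from the centre line), z up. Both sides are alike. The aluminium head reaches up to z = 38 mm, the grip block stands above it.
- squeegee_grip (a point): middle of the squeegee's grey grip block, 63 mm above its origin. The block is 84 mm long (squeegee's x), 26 mm wide (y) and reaches from 43 to 83 mm above the origin; take it across its 26 mm width. Axes as the squeegee's.
- pan: aluminium dustpan lying on the bench; does not move. Origin: on the bench under its floor; its open mouth looks to its own +y. Inside x from -105 to +105 mm. The lip rises from the bench at y = +80 mm to the 3 mm thick floor at y = +55 mm, which runs to the 46 mm high back wall at y = -100 mm. Side walls 3 mm thick, 14 mm high at the mouth, 43 mm at the back. A black handle reaches back to y = -196 mm.
- pan_mouth (a point): middle of the front edge of the dustpan's lip, on the bench (80 mm in front of the pan's origin). The ramp behind it ends in a 0.5 mm sill at the floor. Axes as the pan's.
- cuvette_1: square glass cuvette with a white stopper, lying on its side on the bench in front of the pan's mouth, 45 x 12.5 x 12.5 mm, 10 g; slides, does not roll. Origin: centre of its underside as it lay at the start; x along its length, towards the stopper
- cuvette_2: square glass cuvette with a white stopper, lying on its side on the bench in front of the pan's mouth, 45 x 12.5 x 12.5 mm, 10 g; slides, does not roll. Origin: centre of its underside as it lay at the start; x along its length, towards the stopper
- cuvette_3: square glass cuvette with a white stopper, lying on its side on the bench in front of the pan's mouth, 45 x 12.5 x 12.5 mm, 10 g; slides, does not roll. Origin: centre of its underside as it lay at the start; x along its length, towards the stopper
- cuvette_4: square glass cuvette with a white stopper, lying on its side on the bench in front of the pan's mouth, 45 x 12.5 x 12.5 mm, 10 g; slides, does not roll. Origin: centre of its underside as it lay at the start; x along its length, towards the stopper
- cuvette_5: square glass cuvette with a white stopper, lying on its side on the bench in front of the pan's mouth, 45 x 12.5 x 12.5 mm, 10 g; slides, does not roll. Origin: centre of its underside as it lay at the start; x along its length, towards the stopper
- bin: steel glass-waste bin, 160 (x) x 180 (y) x 140 mm high, does not move; its white lid, hinged along the top of the back, is part of it. Origin: centre of its underside; -x of its own frame is its front, z up.
- bin_hinge (a point): middle of the lid's hinge axis, 84 mm behind the bin's centre and 142 mm above the bench. The axis runs along the bin's y. Axes as the bin's.
- lid_grip (a point): point in the upright white grip rib on the lid, near its front edge, where to pinch it: 138 mm in front of the hinge axis and 37 mm above it when shut. The rib is 12 mm thick (bin's y), 48 mm long (bin's x) and rises 43 mm above the lid's flat top; this point is 14 mm below the rib's top and 29 mm above the lid. Turns with the lid.
- bin_lid (a joint): angle of the lid: 0 shut, grows as the front edge is lifted, 1.047 = 60 degrees open, stops at 1.40. Lid 0.32 kg, 166 x 192 mm; no stay or spring, almost no friction: let go, it falls shut from any angle.
- beaker: bystander: low clear glass beaker, 58 mm wide, 69 mm high; leave it. Origin: centre of its underside
- filter_jar_b: bystander: clear jar with a blue screw lid, 63 mm wide, 70 mm high; leave it. Origin: centre of its underside
- dropper_bottle: bystander: small amber dropper bottle with a black cap, 32 mm wide, 68 mm high; leave it. Origin: centre of its underside

How it is judged (in metres and radians):
On the way, in this order (a step that is already met when the one before it is completed fails the run):
1. all five cuvettes lie in the dustpan, with the squeegee in the gripper (y of cuvette_1 in the frame of pan between -0.1 and 0.065 m and x of cuvette_1 in the frame of pan between -0.105 and 0.105 m and height (world z) of each of cuvette_1, cuvette_2, cuvette_3, cuvette_4, cuvette_5 below 0.04 m and y of cuvette_2 in the frame of pan between -0.1 and 0.065 m and x of cuvette_2 in the frame of pan between -0.105 and 0.105 m and y of cuvette_3 in the frame of pan between -0.1 and 0.065 m and x of cuvette_3 in the frame of pan between -0.105 and 0.105 m and y of cuvette_4 in the frame of pan between -0.1 and 0.065 m and x of cuvette_4 in the frame of pan between -0.105 and 0.105 m and y of cuvette_5 in the frame of pan between -0.1 and 0.065 m and x of cuvette_5 in the frame of pan between -0.105 and 0.105 m and contact force between the fingers and squeegee above 1 N), for 0.2 s.
2. the squeegee stands on the bench on its lips, clear of the pan, let go (angle between squeegee's own z axis and vertical below 0.15 rad and height (world z) of squeegee between -0.006 and 0.006 m and (y of squeegee in the frame of pan above 0.1 m or horizontal distance between squeegee and pan above 0.2 m) and contact force between the fingers and squeegee below 0.1 N and linear speed of squeegee below 0.02 m/s), for 0.2 s.
At the end, for the whole second after the job is handed in: The lid is held still by the gripper's fingers at 60 degrees open, within 8 degrees, nothing else carrying it; all five cuvettes lie in the dustpan; the squeegee stands on its lips on the bench outside the pan (all of step 2 and y of cuvette_1 in the frame of pan between -0.1 and 0.065 m and x of cuvette_1 in the frame of pan between -0.105 and 0.105 m and height (world z) of each of cuvette_1, cuvette_2, cuvette_3, cuvette_4, cuvette_5 below 0.04 m and y of cuvette_2 in the frame of pan between -0.1 and 0.065 m and x of cuvette_2 in the frame of pan between -0.105 and 0.105 m and y of cuvette_3 in the frame of pan between -0.1 and 0.065 m and x of cuvette_3 in the frame of pan between -0.105 and 0.105 m and y of cuvette_4 in the frame of pan between -0.1 and 0.065 m and x of cuvette_4 in the frame of pan between -0.105 and 0.105 m and y of cuvette_5 in the frame of pan between -0.1 and 0.065 m and x of cuvette_5 in the frame of pan between -0.105 and 0.105 m and value of joint bin_lid between 0.908 and 1.187 rad and velocity of joint bin_lid between -0.1 and 0.1 rad/s and contact force between the fingers and bin above 0.5 N and contact force between squeegee and bin below 0.1 N); the arm keeps its last pose, push and grip.
It fails at once if the gripper touches a cuvette (contact force between any of the fingers, the arm and cuvette_1 above 0.3 N or contact force between any of the fingers, the arm and cuvette_2 above 0.3 N or contact force between any of the fingers, the arm and cuvette_3 above 0.3 N or contact force between any of the fingers, the arm and cuvette_4 above 0.3 N or contact force between any of the fingers, the arm and cuvette_5 above 0.3 N).
It fails at once if a bystander (beaker, jar, dropper bottle) is moved by more than 20 mm or tipped (distance of any of beaker, filter_jar_b, dropper_bottle from where it was at the start of the episode above 0.02 m or angle between any of beaker, filter_jar_b, dropper_bottle's own z axis and vertical above 0.4 rad).
It also fails if it takes over 58 s, if anything falls off the work surface, if the arm or the gripper's body presses on something with over 40 N, if the wrist force passes 120 N, or if a joint passes its speed limit or range.

## Robot

A 6-joint arm with a two-finger parallel gripper is mounted at the origin on a cart in front of the work surface, level with it; the furniture and walls round the work are solid. World frame = base frame: x ahead of the robot, y to its left, z up, the work surface at z = 0. Lengths are in mm, angles in rad, forces in N, time in s.
With the tool pointing down it reaches from about 375 to 900 mm from the base axis. Payload 3.1 kg.
Tool frame: the origin (TCP) lies midway between the tips of the shut fingers; the grasp point (between the pads) lies 19 mm behind it; z points along the fingers, y is the line along which they close (so a half turn about z gives the same grasp; the last joint's range is limited). The gripper opens to 87 mm and grips with 3 to 60 N. Pads are 19 mm wide; open, the fingers measure 117 mm over their backs; the gripper's body (75 mm by 190 mm) begins 51 mm behind the grasp point.
Start: joints at [-1.367, 0.527, 1.433, -0, 1.181, -0.178], TCP at [233.47, -579.731, 222.548] pointing down, gripper open.
Joint ranges: [-3.08, 3.08], [-0.75, 2.2], [0.22, 2.44], [-1.43, 4.57], [0, 2.65], [-2.85, 2.85]. Speed limits (rad/s): [2.79, 2.79, 3.14, 3.14, 3.14, 3.14].

## Interface

Orientations are given as a unit quaternion [w, x, y, z].
In Python, from workcell import ctrl, viewer, ticket gives the robot as it stands.
- The arm moves only by the tool arm_command, never from a script. Its argument "deltas" is a list of rows, each a list of 2 entries, a list of its own where there are three numbers: the shift along the tool's x, y, z as a fraction of full scale, then the turn, a rotation vector about the tool's x, y, z as a fraction of full scale. In form: [[[dx, dy, dz], [wx, wy, wz]], ...]. A call has 1 to 10 rows; each row is the pose to reach, as a shift and turn from the pose commanded when the call began, along the tool's axes at that moment, turning the shorter way round; what a row does not reach only later rows make up. Full scale, the value 1, is 800 mm for a shift and 180 degrees for a turn. A row lasts 1/10 s, in which the tool goes at most 50 mm and 8.59 degrees, less where a joint would pass 70% of its speed; a pose out of reach is approached as far as the arm can. A call with a number of a shift or a turn outside -1 to 1 is refused whole. A call with a gripper value outside its range is refused whole. "claw" is the gripper's target within -1 to 1 (fully open at 1, half-way at 0, shut at -1), set as the call begins (left out, the last holds). The fingers move at their own pace and stop on an object; "force" is the grip in N (left out, the last holds). Time passes only in rows, so rows that repeat a pose let the fingers close. It gives the time, the measured TCP pose, the force, the opening and the grip force at its end, in the units of the state.
- ctrl.sense(): the state, without advancing time (a new reading comes with each control period).
- viewer.grab_frame(name): name is "side" or "top" or "wrist"; returns the picture (480x640x3 uint8, red, green, blue); there is no depth.
- viewer.camera_params(name): a dict with "fx", "fy", "cx", "cy" (pixels), "k1" (the pictures are not rectified: a ray, as slopes to the right and down, at radius r is drawn at 1 + k1 r^2 times it, then the intrinsics apply), "position" and "rotation" of the camera in the world. Camera axes: x right, y down, z forward; pixel columns grow to the right and rows downward; lengths in mm; the calibration is good to about 2 mm. A picture is of the moment at which its call begins: read the wrist's pose just before it. camera_params takes no time and is no camera call; for the wrist camera it gives the pose at the moment of the call.
- ticket.hand_in(): hands the job in; it is judged then, once.
Trained networks look in the newest picture that a camera, given by its name, has taken for a name from the list of things; names that differ only in an ending like _2 or _b are one class to them, and where a whole thing is asked for, a point or a joint stands for the part that bears it (a point fixed in the world has none). Each returns a list of dicts, best first, with "conf" (0 to 1); they miss things now and then, are a little off and sometimes report something else, mostly with a low value. They report only what shows in the picture. A call takes as long as a camera call.
- viewer.find_in(camera, query): "point" ([x, y, z] in mm, in world coordinates, good to about 4 mm: the middle of the surface that is visible of it).
- viewer.trace(camera, query): "region" (480x640 bool, what is visible of it).
- viewer.mark_of(camera, query): "point" ([x, y, z] in mm, in world coordinates, good to about 4 mm: a listed point, or the origin of a listed thing).
The state is a dict: "clock": time; "q": joint angles; "joint_velocities": joint speeds; "effort": joint torques, N m; "ee_pos": TCP position; "orientation": TCP orientation; "force": force on the tool from outside, world axes, zero at the start; "wrist_torque": the same for the moment, N m; "finger_gap": finger opening in mm; "gripper_force": force on a finger pad.
Only numpy, scipy, OpenCV 4.12 (cv2) and the standard library are available. Lean on these libraries where they do the work, as an engineer would, in place of code of your own. Each camera call takes 0.05 s, during which the arm holds its last target. There are 200 camera calls.

## Working session

There is one attempt and no reset: what is moved stays moved. The work goes in short steps, Python scripts to look and compute and a tool call to move; the robot and the scene stay as the last step left them, time stands still between calls to the robot, and variables do not carry over. Pictures are saved under pics/ and viewed, at most 10 in all, crops included, and the job is handed in when it is done.

Besides the shell and the picture viewer there is one more tool, called after ">>>" as name([rows], argument=value, ...), one row to a line, values as JSON. arm_command: Moves the arm, as the interface text tells. Its arguments: {"type":"object","properties":{"deltas":{"type":"array"},"claw":{"type":"number"},"force":{"type":"number"}},"required":["deltas"]}

```bash
mkdir -p pics
cat > h.py <<'E'
from workcell import ctrl, viewer, ticket
import numpy as np, cv2
from scipy.spatial.transform import Rotation as R
def Rq(q): return R.from_quat([q[1],q[2],q[3],q[0]])
def pose():
    s=ctrl.sense(); return np.array(s["ee_pos"]),Rq(s["orientation"]),s
def row(p,Rt,p0=None,R0=None):
    """fractions for target pose from current"""
    a,b,_=pose(); 
    if p0 is not None: a=np.array(p0)
    if R0 is not None: b=R0
    return (b.inv().apply(np.array(p)-a)/800).round(4).tolist(), ((b.inv()*Rt).as_rotvec()/np.pi).round(4).tolist()
def ray(cam,u,v,P=None):
    P=P or viewer.camera_params(cam)
    x=(u-P["cx"])/P["fx"];y=(v-P["cy"])/P["fy"];X,Y=x,y
    for _ in range(20):
        k=1+P["k1"]*(X*X+Y*Y);X,Y=x/k,y/k
    d=np.array(P["rotation"]).reshape(3,3)@np.array([X,Y,1]);return np.array(P["position"]),d
def onz(cam,u,v,z,P=None):
    o,d=ray(cam,u,v,P);return o+d*(z-o[2])/d[2]
def down(yaw): # tool z down, tool y at 'yaw' dir angle
    y=np.array([np.cos(yaw),np.sin(yaw),0]);z=np.array([0,0,-1.]);return R.from_matrix(np.stack([np.cross(y,z),y,z],1))
E
python3 - <<'E'
from h import *
print({k:(np.round(v,3).tolist() if not isinstance(v,str) else v) for k,v in ctrl.sense().items()})
for c in ("top","side"):
    cv2.imwrite(f"pics/{c}0.png",viewer.grab_frame(c)[:,:,::-1])
    P=viewer.camera_params(c);print(c,np.round(P["position"]),np.round(P["rotation"],2).tolist())
    for n in ["squeegee","squeegee_grip","pan","pan_mouth","cuvette_1","bin","bin_hinge","lid_grip","beaker","filter_jar_b","dropper_bottle"]:
        print(c,n,[(np.round(d["point"]).tolist(),round(d["conf"],2)) for d in viewer.mark_of(c,n)])
E
```

```text
{'clock': 0.0, 'q': [-1.367, 0.528, 1.434, -0.0, 1.181, -0.178], 'joint_velocities': [-0.0, -0.0, 0.001, -0.001, -0.001, -0.0], 'effort': [0.0, -44.004, -17.659, 0.063, 0.058, -0.0], 'ee_pos': [233.302, -579.014, 221.572], 'orientation': [-0.001, 0.982, 0.19, -0.0], 'force': [-0.693, -0.025, -0.258], 'wrist_torque': [0.029, -0.012, 0.026], 'gripper_force': 0.0, 'finger_gap': 86.943}
top [ 501.   43. 1483.] [-0.03, 0.71, -0.7, 0.03]
top squeegee [([551.0, 89.0, -1.0], 0.74)]
top squeegee_grip [([550.0, 92.0, 65.0], 0.69)]
top pan [([539.0, -283.0, -0.0], 0.92)]
top pan_mouth [([553.0, -203.0, -1.0], 0.58)]
top cuvette_1 [([533.0, -31.0, -1.0], 0.67), ([558.0, -106.0, -2.0], 0.51), ([612.0, -156.0, 0.0], 0.44), ([627.0, -55.0, -4.0], 0.41), ([506.0, -142.0, 0.0], 0.39)]
top bin [([564.0, 348.0, 1.0], 0.69), ([538.0, -281.0, -3.0], 0.47)]
top bin_hinge [([616.0, 413.0, 140.0], 0.69)]
top lid_grip [([525.0, 304.0, 179.0], 0.96)]
top beaker []
top filter_jar_b [([742.0, 188.0, -2.0], 0.77)]
top dropper_bottle [([751.0, -212.0, 5.0], 0.53)]
side [ 420. -697.  656.] [-0.47, 0.87, -0.12, 0.06]
side squeegee [([547.0, 86.0, -2.0], 0.91)]
side squeegee_grip []
side pan [([533.0, -284.0, 2.0], 0.64)]
side pan_mouth [([550.0, -204.0, 4.0], 0.7)]
side cuvette_1 [([561.0, -105.0, 2.0], 0.69), ([626.0, -56.0, -1.0], 0.66), ([614.0, -156.0, -1.0], 0.63), ([502.0, -144.0, -0.0], 0.57), ([527.0, -30.0, 0.0], 0.5)]
side bin [([566.0, 347.0, 2.0], 0.85), ([502.0, -142.0, -1.0], 0.19)]
side bin_hinge [([614.0, 412.0, 144.0], 0.77), ([754.0, -216.0, -1.0], 0.46)]
side lid_grip [([530.0, 306.0, 177.0], 0.84)]
side beaker [([536.0, -284.0, -0.0], 0.69), ([760.0, -57.0, -0.0], 0.58), ([505.0, -143.0, -2.0], 0.3)]
side filter_jar_b [([742.0, 186.0, -2.0], 0.62)]
side dropper_bottle [([754.0, -213.0, -1.0], 0.98)]
```

View pics/top0.png

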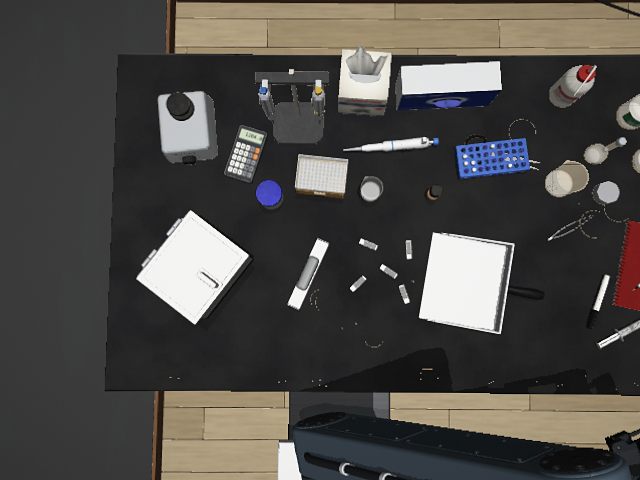

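Run:
```python
from h import *
for n,zt in [("squeegee_grip",83),("lid_grip",170),("pan",0)]:
    viewer.grab_frame("top")
    r=viewer.trace("top",n)
    if r:
        m=r[0]["region"].astype(np.uint8);c=max(cv2.findContours(m,0,1)[0],key=cv2.contourArea)
        b=cv2.boxPoints(cv2.minAreaRect(c));w=np.array([onz("top",u,v,zt) for u,v in b]);print(n,r[0]["conf"],w.round().tolist())
        e=[w[1]-w[0],w[2]-w[1]];print([ (np.linalg.norm(x).round(),np.degrees(np.arctan2(x[1],x[0])).round(1)) for x in e],w.mean(0).round())
```

```text
Traceback (most recent call last):
  File "h.py", line 20, in onz
    o,d=ray(cam,u,v,P);return o+d*(z-o[2])/d[2]
        ~~~^^^^^^^^^^^
  File "h.py", line 18, in ray
    d=np.array(P["rotation"]).reshape(3,3)@np.array([X,Y,1]);return np.array(P["position"]),d
      ~~~~~~~~~~~~~~~~~~~~~~~~~~~~~~~^^^^^
ValueError: cannot reshape array of size 4 into shape (3,3)
```

The top picture shows the squeegee at (308,273), five cuvettes between (350,240) and (412,300), and the pan with its mouth facing left at (425,280). The bin with its grip rib is at (208,280), the jar at (268,193), the beaker at (371,188) and the dropper bottle at (433,193). The camera rotation is a quaternion, so I'll fix that and measure again.

```bash
sed -i 's/np.array(P\["rotation"\]).reshape(3,3)@np.array(\[X,Y,1\])/Rq(P["rotation"]).apply([X,Y,1])/' h.py
python3 - <<'E'
from h import *
for n,zt in [("squeegee",60),("pan",20),("bin",145),("cuvette_1",10)]:
    viewer.grab_frame("top")
    for r in viewer.trace("top",n)[:5]:
        m=r["region"].astype(np.uint8);c=max(cv2.findContours(m,0,1)[0],key=cv2.contourArea)
        b=cv2.boxPoints(cv2.minAreaRect(c));w=np.array([onz("top",u,v,zt) for u,v in b])[:,:2]
        e=[w[1]-w[0],w[2]-w[1]];print(n,round(r["conf"],2),[ (np.linalg.norm(x).round(),np.degrees(np.arctan2(x[1],x[0])).round(1)) for x in e],w.mean(0).round())
E
```

```text
squeegee 0.6 [(np.float64(174.0), np.float64(-23.9)), (np.float64(34.0), np.float64(-114.1))] [549.  90.]
pan 0.55 [(np.float64(223.0), np.float64(-9.4)), (np.float64(288.0), np.float64(-98.7))] [ 526. -334.]
bin 0.95 [(np.float64(195.0), np.float64(-36.5)), (np.float64(194.0), np.float64(-127.4))] [557. 341.]
cuvette_1 0.58 [(np.float64(14.0), np.float64(-71.2)), (np.float64(43.0), np.float64(-161.8))] [ 503. -141.]
cuvette_1 0.51 [(np.float64(14.0), np.float64(-30.9)), (np.float64(42.0), np.float64(-120.7))] [ 559. -103.]
cuvette_1 0.46 [(np.float64(43.0), np.float64(-44.8)), (np.float64(12.0), np.float64(-134.7))] [527. -29.]
cuvette_1 0.29 [(np.float64(217.0), np.float64(-35.5)), (np.float64(200.0), np.float64(-126.5))] [567. 378.]
```

Run:
```python
from h import *
print(row([549,90,130],down(np.radians(-114))))
```

```text
([0.6786, -0.6293, 0.1157], [-0.0, -0.0, 0.2552])
```

>>> arm_command([
  [[0.6786, -0.6293, 0.1157], [0, 0, 0.2552]],
  [[0.6786, -0.6293, 0.1157], [0, 0, 0.2552]],
  [[0.6786, -0.6293, 0.1157], [0, 0, 0.2552]],
  [[0.6786, -0.6293, 0.1157], [0, 0, 0.2552]],
  [[0.6786, -0.6293, 0.1157], [0, 0, 0.2552]],
  [[0.6786, -0.6293, 0.1157], [0, 0, 0.2552]],
  [[0.6786, -0.6293, 0.1157], [0, 0, 0.2552]],
  [[0.6786, -0.6293, 0.1157], [0, 0, 0.2552]],
  [[0.6786, -0.6293, 0.1157], [0, 0, 0.2552]],
  [[0.6786, -0.6293, 0.1157], [0, 0, 0.2552]],
], claw=1)

```text
clock: 2.7
ee_pos: [444.5, -132.2, 161.0]
orientation: [0.0, 0.978, -0.208, 0.001]
force: [1.2, -0.6, -0.3]
finger_gap: 87.3
gripper_force: 0.0
```

Run:
```python
from h import *
p,r,s=pose();print(p,s["clock"],np.round(s["q"],2))
print(row([549,90,130],down(np.radians(-114))))
```

```text
[ 444.53802073 -132.23236438  161.02154973] 2.7 [-0.53  0.41  1.89  0.    0.84  1.46]
([0.0061, -0.3069, 0.0388], [0.0, -0.0004, -0.0002])
```

>>> arm_command([
  [[0.0061, -0.3069, 0.0388], [0, 0, 0]],
  [[0.0061, -0.3069, 0.0388], [0, 0, 0]],
  [[0.0061, -0.3069, 0.0388], [0, 0, 0]],
  [[0.0061, -0.3069, 0.0388], [0, 0, 0]],
  [[0.0061, -0.3069, 0.0388], [0, 0, 0]],
  [[0.0061, -0.3069, 0.0388], [0, 0, 0]],
  [[0.0061, -0.3069, 0.0388], [0, 0, 0]],
  [[0.0061, -0.3069, 0.0388], [0, 0, 0]],
])

```text
clock: 3.5
ee_pos: [547.4, 87.7, 129.9]
orientation: [0.0, 0.978, -0.208, -0.0]
force: [0.3, 0.0, -0.7]
finger_gap: 87.4
gripper_force: 0.0
```

Run:
```python
from h import *
p,r,s=pose();print(p,s["clock"])
cv2.imwrite("pics/w1.png",viewer.grab_frame("wrist")[:,:,::-1])
for n in ["squeegee_grip","squeegee"]: print([(np.round(d["point"]).tolist(),round(d["conf"],2)) for d in viewer.mark_of("wrist",n)])
for r_ in viewer.trace("wrist","squeegee")[:1]:
    c=max(cv2.findContours(r_["region"].astype(np.uint8),0,1)[0],key=cv2.contourArea);b=cv2.boxPoints(cv2.minAreaRect(c));w=np.array([onz("wrist",u,v,60) for u,v in b])[:,:2];print(b.round(),w.round(),[np.degrees(np.arctan2(*(w[i+1]-w[i])[::-1])).round(1) for i in (0,1)])
print(row([549,90,46],down(np.radians(-114))))
```

```text
[547.37502846  87.71909768 129.87206033] 3.5
[([551.0, 88.0, 60.0], 0.78)]
[([553.0, 86.0, -1.0], 0.67), ([616.0, -153.0, -6.0], 0.22)]
[[291. 117.]
 [338. 117.]
 [338. 317.]
 [291. 317.]] [[638.  67.]
 [626.  41.]
 [503.  94.]
 [517. 124.]] [np.float64(-114.2), np.float64(156.5)]
([-0.0001, -0.004, 0.1052], [0.0, -0.0, -0.0007])
```

View pics/w1.png

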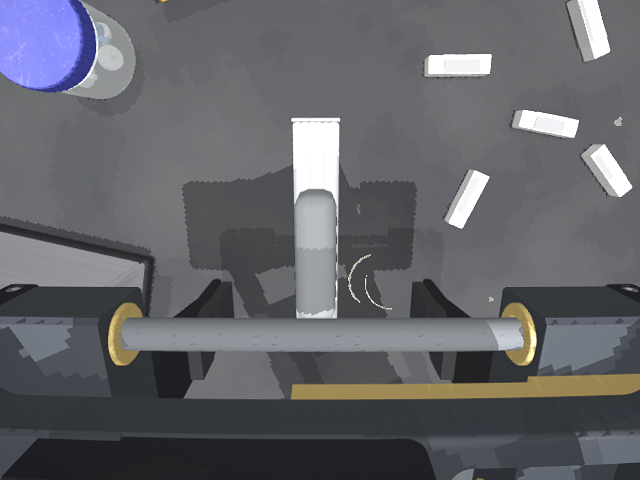

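The wrist picture shows the grey grip block at (316,250), centred between the fingers. The cuvettes are well off to the right, and the jar is at the top left. Descending and gripping.

>>> arm_command([
  [[0, 0, 0.04], [0, 0, 0]],
  [[0, 0, 0.08], [0, 0, 0]],
  [[0.0007, -0.001, 0.105], [0, 0, 0]],
  [[0.0007, -0.001, 0.105], [0, 0, 0]],
  [[0.0007, -0.001, 0.105], [0, 0, 0]],
])

```text
clock: 4.2
ee_pos: [548.9, 88.3, 46.1]
orientation: [0.0, 0.978, -0.208, -0.0]
force: [0.4, -0.4, 0.4]
finger_gap: 87.1
gripper_force: 0.0
```

>>> arm_command([
  [[0, 0, 0], [0, 0, 0]],
  [[0, 0, 0], [0, 0, 0]],
  [[0, 0, 0], [0, 0, 0]],
  [[0, 0, 0], [0, 0, 0]],
  [[0, 0, 0], [0, 0, 0]],
  [[0, 0, 0], [0, 0, 0]],
  [[0, 0, 0], [0, 0, 0]],
  [[0, 0, 0], [0, 0, 0]],
], claw=-1, force=40)

```text
clock: 5.0
ee_pos: [548.7, 89.0, 45.8]
orientation: [0.0, 0.978, -0.208, -0.0]
force: [-0.7, 0.2, -0.4]
finger_gap: 30.9
gripper_force: 0.0
```

```bash
cat >> h.py <<'E'
a=np.radians(80.3);PO=np.array([537,-284.]);PY=np.array([np.cos(a),np.sin(a)]);PX=np.array([np.sin(a),-np.cos(a)])
def panw(x,y,z): return np.r_[PO+PX*x+PY*y,z]
def pan(p): d=np.array(p[:2])-PO; return (d@PX).round(1),(d@PY).round(1)
E
python3 - <<'E'
from h import *
p,r,s=pose();print(p,s["finger_gap"],s["gripper_force"],s["force"],pan(p))
print(row(panw(0,320,p[2]+1.5),down(a-np.pi)))
for c in [(530,-31),(559,-105),(613,-156),(626,-56),(504,-143)]: print(pan(c))
E
```

```text
[548.74412482  88.9989232   45.83230029] 30.908690880025727 0.0 [-0.66412659  0.18733321 -0.44425395] (np.float64(-51.3), np.float64(369.6))
([0.0774, 0.0443, -0.0019], [0.0, 0.0, -0.0794])
(np.float64(-49.5), np.float64(248.2))
(np.float64(-8.5), np.float64(180.1))
(np.float64(53.3), np.float64(139.0))
(np.float64(49.3), np.float64(239.7))
(np.float64(-56.3), np.float64(133.4))
```

>>> arm_command([
  [[0, 0, 0], [0, 0, 0]],
  [[0, 0, 0], [0, 0, 0]],
  [[0, 0, 0], [0, 0, 0]],
  [[0, 0, -0.002], [0, 0, 0]],
  [[0, 0, -0.002], [0, 0, 0]],
])

```text
clock: 5.5
ee_pos: [548.5, 88.9, 47.4]
orientation: [0.0, 0.978, -0.208, -0.0]
force: [0.1, -0.5, -2.2]
finger_gap: 26.0
gripper_force: 40.0
```

>>> arm_command([
  [[0.015, 0.009, 0], [0, 0, -0.016]],
  [[0.031, 0.018, 0], [0, 0, -0.032]],
  [[0.047, 0.027, 0], [0, 0, -0.048]],
  [[0.062, 0.036, 0], [0, 0, -0.064]],
  [[0.0774, 0.0443, 0], [0, 0, -0.0794]],
  [[0.0774, 0.0443, 0], [0, 0, -0.0794]],
  [[0.0774, 0.0443, 0], [0, 0, -0.0794]],
])

```text
clock: 6.2
ee_pos: [590.2, 31.5, 47.2]
orientation: [-0.0, 0.996, -0.086, -0.001]
force: [-0.5, -0.5, -2.4]
finger_gap: 25.6
gripper_force: 40.0
```

Run:
```python
from h import *
p,r,s=pose();print(p,s["finger_gap"],s["gripper_force"],s["force"],pan(p))
viewer.grab_frame("side")
for n in ["squeegee","squeegee_grip"]: print([(np.round(d["point"]).tolist(),round(d["conf"],2)) for d in viewer.mark_of("side",n)])
cv2.imwrite("pics/s1.png",viewer.grab_frame("side")[:,:,::-1])
for y in (320,200,108,60,40): print(y,row(panw(0,y,p[2]),down(a-np.pi)))
```

```text
[590.2296088   31.47618406  47.18924924] 25.580815176001387 39.99047909666842 [-0.47136904 -0.48358    -2.42389417] (np.float64(-0.7), np.float64(319.9))
[([591.0, 28.0, -0.0], 0.72)]
[([592.0, 35.0, 64.0], 0.8)]
320 ([0.0012, 0.0007, 0.0002], [-0.0, 0.0004, 0.0001])
200 ([0.0012, 0.1507, 0.0002], [-0.0, 0.0004, 0.0001])
108 ([0.0011, 0.2657, 0.0002], [-0.0, 0.0004, 0.0001])
60 ([0.0011, 0.3257, 0.0002], [-0.0, 0.0004, 0.0001])
40 ([0.0011, 0.3507, 0.0002], [-0.0, 0.0004, 0.0001])
```

View pics/s1.png

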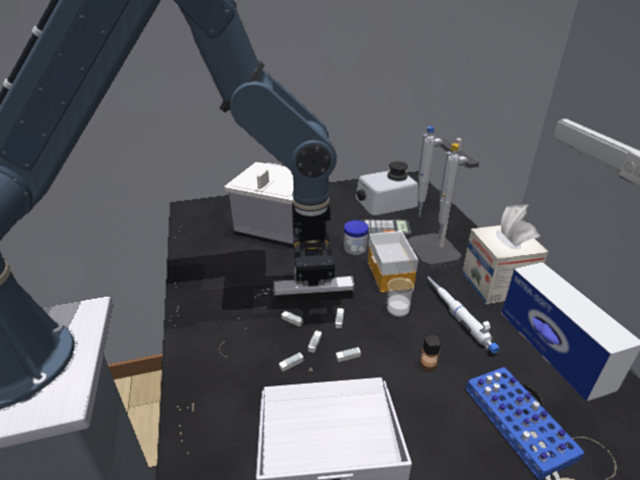

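The side picture shows the squeegee held square at (313,286). The five cuvettes lie in front of it around (285-355, 318-360) and the pan mouth is beyond. The beaker at (399,296) is clear. Sweeping now.

>>> arm_command([
  [[0.001, 0.014, 0], [0, 0, 0]],
  [[0.001, 0.028, 0], [0, 0, 0]],
  [[0.001, 0.042, 0], [0, 0, 0]],
  [[0.001, 0.056, 0], [0, 0, 0]],
  [[0.001, 0.07, 0], [0, 0, 0]],
  [[0.001, 0.084, 0], [0, 0, 0]],
  [[0.001, 0.098, 0], [0, 0, 0]],
  [[0.001, 0.112, 0], [0, 0, 0]],
  [[0.001, 0.126, 0], [0, 0, 0]],
  [[0.001, 0.14, 0], [0, 0, 0]],
])

```text
clock: 7.4
ee_pos: [572.7, -80.1, 47.5]
orientation: [-0.0, 0.996, -0.085, 0.0]
force: [0.4, 0.1, -2.3]
finger_gap: 25.9
gripper_force: 40.0
```

>>> arm_command([
  [[0, 0.012, 0], [0, 0, 0]],
  [[0, 0.024, 0], [0, 0, 0]],
  [[0, 0.036, 0], [0, 0, 0]],
  [[0, 0.048, 0], [0, 0, 0]],
  [[0, 0.06, 0], [0, 0, 0]],
  [[0, 0.072, 0], [0, 0, 0]],
  [[0, 0.084, 0], [0, 0, 0]],
  [[0, 0.096, 0], [0, 0, 0]],
  [[0, 0.108, 0], [0, 0, 0]],
  [[0, 0.11, 0], [0, 0, 0]],
])

```text
clock: 8.4
ee_pos: [558.1, -167.4, 47.6]
orientation: [0.0, 0.996, -0.085, 0.0]
force: [1.2, 0.5, -2.0]
finger_gap: 25.8
gripper_force: 40.0
```

Run:
```python
from h import *
p,r,s=pose();print(p,s["clock"],s["finger_gap"],s["force"],pan(p))
cv2.imwrite("pics/s2.png",viewer.grab_frame("side")[:,:,::-1])
print([(pan(d["point"]),round(d["conf"],2)) for d in viewer.mark_of("side","cuvette_1")])
print([(pan(d["point"]),round(d["conf"],2)) for d in viewer.mark_of("side","squeegee")])
for y,z in ((95,47),(85,49),(50,52.5),(40,52.5)): print(y,row(panw(0,y,z),down(a-np.pi)))
```

```text
[ 558.06350424 -167.35616588   47.5552562 ] 8.4 25.841650015364802 [ 1.22584166  0.47414418 -1.95020978] (np.float64(1.1), np.float64(118.5))
[((np.float64(-59.0), np.float64(85.7)), 0.76), ((np.float64(53.4), np.float64(54.3)), 0.76), ((np.float64(-18.1), np.float64(86.5)), 0.65), ((np.float64(-46.6), np.float64(95.1)), 0.61), ((np.float64(53.6), np.float64(79.7)), 0.45)]
[((np.float64(0.2), np.float64(115.8)), 0.75)]
95 ([-0.0008, 0.0311, 0.0006], [-0.0, 0.0001, -0.0002])
85 ([-0.0008, 0.0436, -0.0019], [-0.0, 0.0001, -0.0002])
50 ([-0.0008, 0.0874, -0.0063], [-0.0, 0.0001, -0.0002])
40 ([-0.0008, 0.0999, -0.0063], [-0.0, 0.0001, -0.0002])
```

View pics/s2.png

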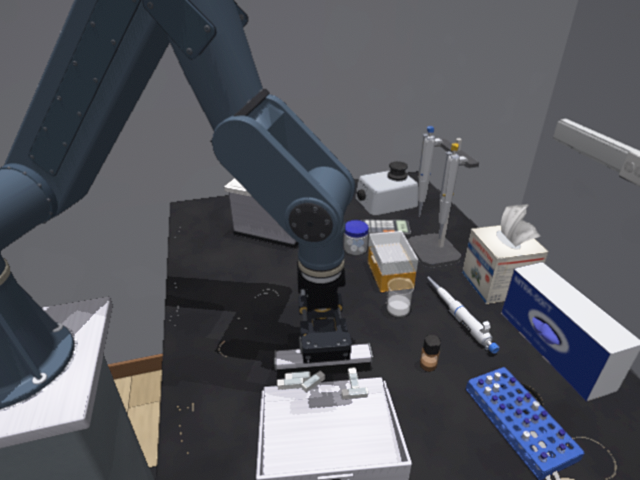

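The side picture shows all five cuvettes bunched ahead of the blade at (280-365, 372-398), on the pan's lip. I'll keep pushing, rising slightly over the ramp.

>>> arm_command([
  [[0, 0.012, 0], [0, 0, 0]],
  [[-0.001, 0.024, -0.001], [0, 0, 0]],
  [[-0.001, 0.036, -0.0025], [0, 0, 0]],
  [[-0.001, 0.048, -0.004], [0, 0, 0]],
  [[-0.001, 0.06, -0.005], [0, 0, 0]],
  [[-0.001, 0.072, -0.005], [0, 0, 0]],
  [[-0.001, 0.084, -0.005], [0, 0, 0]],
  [[-0.001, 0.096, -0.005], [0, 0, 0]],
  [[-0.001, 0.108, -0.005], [0, 0, 0]],
  [[-0.001, 0.115, -0.005], [0, 0, 0]],
])

```text
clock: 9.55
ee_pos: [541.6, -257.6, 51.5]
orientation: [0.0, 0.996, -0.085, 0.0]
force: [-0.0, 0.9, -1.6]
finger_gap: 25.8
gripper_force: 40.0
```

>>> arm_command([
  [[0, 0, 0], [0, 0, 0]],
  [[0, 0, 0], [0, 0, 0]],
  [[0, 0, 0], [0, 0, 0]],
])

```text
clock: 9.85
ee_pos: [541.6, -255.9, 51.4]
orientation: [-0.0, 0.996, -0.084, -0.0]
force: [-0.1, 0.1, -1.7]
finger_gap: 25.9
gripper_force: 40.0
```

Run:
```python
from h import *
p,r,s=pose();print(p,s["clock"],s["finger_gap"],s["force"],pan(p))
for c in ("side","top"):
    im=viewer.grab_frame(c)
    if c=="side": cv2.imwrite("pics/s3.png",im[:,:,::-1])
    print([(pan(d["point"]),round(d["conf"],2)) for d in viewer.mark_of(c,"cuvette_1")])
```

```text
[ 541.59084304 -255.93675227   51.4069839 ] 9.85 25.879065540093546 [-0.12067459  0.12951692 -1.69214691] (np.float64(-0.2), np.float64(28.4))
[((np.float64(50.9), np.float64(-40.7)), 0.85), ((np.float64(-16.2), np.float64(-4.6)), 0.81), ((np.float64(54.2), np.float64(-12.6)), 0.77), ((np.float64(-62.9), np.float64(-8.3)), 0.73), ((np.float64(-49.0), np.float64(4.1)), 0.6)]
[((np.float64(4.0), np.float64(79.5)), 0.19)]
```

View pics/s3.png

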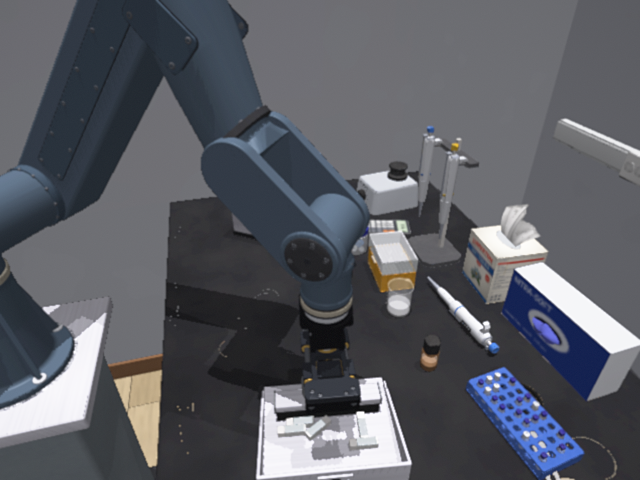

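All five cuvettes are inside the pan at (280-378, 415-445). Now I'll lift the squeegee back out and stand it on the bench.

>>> arm_command([
  [[0, -0.01, -0.02], [0, 0, 0]],
  [[0, -0.05, -0.02], [0, 0, 0]],
  [[0, -0.09, -0.02], [0, 0, 0]],
  [[0, -0.13, -0.02], [0, 0, 0]],
  [[0, -0.17, -0.02], [0, 0, 0]],
  [[0, -0.19, -0.01], [0, 0, 0]],
  [[0, -0.19, 0], [0, 0, 0]],
  [[0, -0.19, 0.0045], [0, 0, 0]],
  [[0, -0.19, 0.0055], [0, 0, 0]],
  [[0, -0.19, 0.006], [0, 0, 0]],
])

```text
clock: 11.05
ee_pos: [567.3, -107.9, 46.4]
orientation: [0.0, 0.996, -0.086, -0.0]
force: [-0.5, 0.6, -2.6]
finger_gap: 25.7
gripper_force: 40.0
```

Run:
```python
from h import *
p,r,s=pose();print(p,s["clock"],s["finger_gap"],s["force"],pan(p),row([p[0],p[1],45.7],down(a-np.pi)))
```

```text
[ 567.2579856  -107.94871576   46.38691452] 11.05 25.66015592415695 [-0.53199599  0.60641091 -2.56039628] (np.float64(0.2), np.float64(178.6)) ([0.0, -0.0, 0.0009], [0.0001, 0.0001, -0.0006])
```

>>> arm_command([
  [[0, 0, 0.0008], [0, 0, 0]],
  [[0, 0, 0.0012], [0, 0, 0]],
  [[0, 0, 0.0012], [0, 0, 0]],
])

```text
clock: 11.35
ee_pos: [567.4, -107.1, 45.9]
orientation: [0.0, 0.996, -0.085, 0.0]
force: [0.5, -0.0, -2.6]
finger_gap: 26.1
gripper_force: 40.0
```

>>> arm_command([
  [[0, 0, 0.0006], [0, 0, 0]],
  [[0, 0, 0.0012], [0, 0, 0]],
  [[0, 0, 0.0012], [0, 0, 0]],
])

```text
clock: 11.65
ee_pos: [567.4, -107.0, 45.8]
orientation: [0.0, 0.996, -0.085, 0.0]
force: [-2.7, -1.3, 4.9]
finger_gap: 25.7
gripper_force: 40.0
```

>>> arm_command([
  [[0, 0, -0.0006], [0, 0, 0]],
  [[0, 0, -0.0006], [0, 0, 0]],
  [[0, 0, -0.0006], [0, 0, 0]],
  [[0, 0, -0.0006], [0, 0, 0]],
  [[0, 0, -0.0006], [0, 0, 0]],
  [[0, 0, -0.0006], [0, 0, 0]],
  [[0, 0, -0.0006], [0, 0, 0]],
], claw=1)

```text
clock: 12.35
ee_pos: [567.3, -106.6, 45.1]
orientation: [-0.0, 0.996, -0.085, -0.0]
force: [-0.5, -0.5, 0.1]
finger_gap: 74.1
gripper_force: 0.0
```

>>> arm_command([
  [[0, 0, -0.03], [0, 0, 0]],
  [[0, 0, -0.08], [0, 0, 0]],
  [[0, 0, -0.14], [0, 0, 0]],
  [[0, 0, -0.2], [0, 0, 0]],
  [[0, 0, -0.26], [0, 0, 0]],
  [[0, 0, -0.28], [0, 0, 0]],
  [[0, 0, -0.28], [0, 0, 0]],
])

```text
clock: 13.05
ee_pos: [569.2, -107.2, 272.9]
orientation: [0.001, 0.996, -0.085, 0.004]
force: [0.3, 0.4, -0.6]
finger_gap: 87.5
gripper_force: 0.0
```

Run:
```python
from h import *
p,r,s=pose();print(p,s["clock"],s["finger_gap"],s["force"])
im=viewer.grab_frame("top");cv2.imwrite("pics/t4.png",im[:,:,::-1])
for n in ["squeegee","squeegee_grip","cuvette_1","lid_grip","bin_hinge"]: print(n,[(np.round(d["point"]).tolist(),pan(d["point"]),round(d["conf"],2)) for d in viewer.mark_of("top",n)])
print(row([527,305,270],down(np.radians(-39.4))))
```

```text
[ 569.16954575 -107.21008783  272.90209256] 13.05 87.47282147033002 [ 0.25543013  0.42335091 -0.64705535]
squeegee [([569.0, -110.0, 0.0], (np.float64(2.1), np.float64(176.7)), 0.44)]
squeegee_grip [([571.0, -108.0, 63.0], (np.float64(4.0), np.float64(179.5)), 0.6)]
cuvette_1 [([578.0, -335.0, 2.0], (np.float64(48.5), np.float64(-43.2)), 0.65), ([519.0, -286.0, 0.0], (np.float64(-17.3), np.float64(-4.9)), 0.5), ([491.0, -269.0, 5.0], (np.float64(-47.8), np.float64(7.1)), 0.46), ([478.0, -280.0, 2.0], (np.float64(-59.0), np.float64(-5.6)), 0.39), ([593.0, -305.0, -1.0], (np.float64(58.7), np.float64(-11.1)), 0.39)]
lid_grip [([532.0, 306.0, 180.0], (np.float64(-104.6), np.float64(580.5)), 0.72), ([581.0, -334.0, 4.0], (np.float64(51.9), np.float64(-42.4)), 0.27)]
bin_hinge [([616.0, 415.0, 139.0], (np.float64(-39.9), np.float64(702.0)), 0.8)]
([-0.1351, -0.4984, -0.0026], [-0.001, 0.0011, -0.3351])
```

>>> arm_command([
  [[-0.1338, -0.5, -0.003], [0, 0, -0.3351]],
  [[-0.1338, -0.5, -0.003], [0, 0, -0.3351]],
  [[-0.1338, -0.5, -0.003], [0, 0, -0.3351]],
  [[-0.1338, -0.5, -0.003], [0, 0, -0.3351]],
  [[-0.1338, -0.5, -0.003], [0, 0, -0.3351]],
  [[-0.1338, -0.5, -0.003], [0, 0, -0.3351]],
  [[-0.1338, -0.5, -0.003], [0, 0, -0.3351]],
  [[-0.1338, -0.5, -0.003], [0, 0, -0.3351]],
  [[-0.1338, -0.5, -0.003], [0, 0, -0.3351]],
  [[-0.1338, -0.5, -0.003], [0, 0, -0.3351]],
])

```text
clock: 14.35
ee_pos: [528.2, 307.6, 270.1]
orientation: [-0.0, 0.903, 0.429, -0.001]
force: [0.1, -0.3, 0.1]
finger_gap: 87.1
gripper_force: 0.0
```

>>> arm_command([
  [[0, 0, 0], [0, 0, 0]],
  [[0, 0, 0], [0, 0, 0]],
])

```text
clock: 14.55
ee_pos: [529.6, 303.8, 271.1]
orientation: [0.0, 0.905, 0.426, -0.001]
force: [0.4, 0.6, 0.3]
finger_gap: 86.8
gripper_force: 0.0
```

Run:
```python
from h import *
p,r,s=pose();print(p,s["clock"],np.round(s["q"],2), (r.as_matrix()[:,1]).round(3))
im=viewer.grab_frame("wrist");cv2.imwrite("pics/w4.png",im[:,:,::-1])
print([(np.round(d["point"]).tolist(),round(d["conf"],2)) for d in viewer.mark_of("wrist","lid_grip")])
```

```text
[529.55245664 303.82121688 271.10800053] 14.55 [ 0.34  0.46  1.41 -0.    1.27  1.03] [ 0.771 -0.636 -0.   ]
[([530.0, 307.0, 178.0], 0.61)]
```

View pics/w4.png

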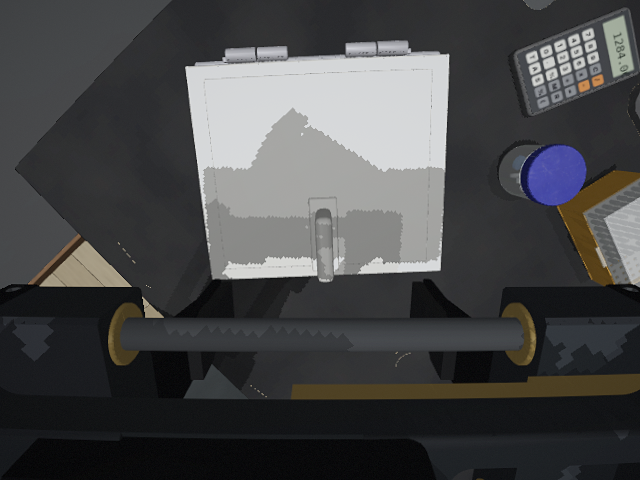

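The wrist picture shows the rib at (324,245) between the open fingers and the hinges at the top edge, with the bin turned about 2-3 degrees to the tool. I'll refine the yaw from these pixels.

Run:
```python
from h import *
f=lambda u,v,z:onz("wrist",u,v,z)[:2]
A=f(190,67,146);B=f(448,55,146);C=f(212,279,146);D=f(440,270,146);E=f(324,212,192);F=f(326,280,192)
an=lambda a,b:np.degrees(np.arctan2(*(b-a)[::-1])).round(1)
print(an(A,B),an(C,D),an(C,A),an(D,B),an(F,E),[x.round() for x in(A,B,C,D,E,F)],((A+B)/2).round())
for yaw in (-39,-37): print(row([530,306,162],down(np.radians(yaw))))
```

```text
-37.1 -37.2 51.6 53.1 52.2 [array([538., 464.]), array([689., 350.]), array([434., 334.]), array([589., 217.]), array([550., 324.]), array([520., 286.])] [613. 407.]
([0.0023, -0.0015, 0.1369], [-0.0, 0.0002, -0.003])
([0.0023, -0.0015, 0.1369], [-0.0, 0.0002, -0.0141])
```

>>> arm_command([
  [[0.003, -0.001, 0.03], [0, 0, -0.0113]],
  [[0.003, -0.001, 0.07], [0, 0, -0.0113]],
  [[0.003, -0.001, 0.1], [0, 0, -0.0113]],
  [[0.003, -0.001, 0.125], [0, 0, -0.0113]],
  [[0.003, -0.001, 0.137], [0, 0, -0.0113]],
  [[0.003, -0.001, 0.137], [0, 0, -0.0113]],
  [[0.003, -0.001, 0.137], [0, 0, -0.0113]],
])

```text
clock: 15.35
ee_pos: [531.0, 307.8, 162.8]
orientation: [0.0, 0.897, 0.443, 0.001]
force: [0.5, 0.5, 0.8]
finger_gap: 86.9
gripper_force: 0.0
```

>>> arm_command([
  [[0, 0, 0], [0, 0, 0]],
  [[0, 0, 0], [0, 0, 0]],
  [[0, 0, 0], [0, 0, 0]],
  [[0, 0, 0], [0, 0, 0]],
  [[0, 0, 0], [0, 0, 0]],
  [[0, 0, 0], [0, 0, 0]],
  [[0, 0, 0], [0, 0, 0]],
  [[0, 0, 0], [0, 0, 0]],
  [[0, 0, 0], [0, 0, 0]],
  [[0, 0, 0], [0, 0, 0]],
], claw=-1, force=25)

```text
clock: 16.35
ee_pos: [532.1, 306.8, 162.2]
orientation: [0.002, 0.896, 0.444, 0.001]
force: [7.9, -9.5, -2.3]
finger_gap: 15.2
gripper_force: 5.6
```

>>> arm_command([
  [[0, 0, 0], [0, 0, 0]],
  [[0, 0, 0], [0, 0, 0]],
  [[0, 0, 0], [0, 0, 0]],
  [[0, 0, 0], [0, 0, 0]],
])

```text
clock: 16.75
ee_pos: [533.4, 305.8, 162.2]
orientation: [0.003, 0.896, 0.444, 0.002]
force: [6.2, -5.7, -2.0]
finger_gap: 12.0
gripper_force: 25.0
```

```bash
cat > lid.py <<'E'
from h import *
H=np.array([615,412.5,142.]);by=np.array([-np.sin(np.radians(52)),np.cos(np.radians(52)),0])
T0=np.array([0,0,-1.])
def rows(G0,R0,t0,ths,frac,p,r):
    for t in ths:
        L=R.from_rotvec(by*np.radians(t)); g=H+L.apply(G0-H)
        Rt=R.from_rotvec(by*np.radians(t*frac))*R0
        pt=g+19*Rt.apply([0,0,1]); print(round(t,1),row(pt,Rt,p,r),pt.round())
E
python3 - <<'E'
from lid import *
p,r,s=pose();print(p,s["clock"],s["finger_gap"],s["gripper_force"],s["force"],np.round(s["q"],2),r.as_quat().round(4).tolist())
G0=p+19*r.apply([0,0,-1]);print(G0)
rows(G0,r,0,np.arange(1,11)*3.,.5,p,r)
E
```

```text
[533.36009315 305.80831376 162.20809376] 16.75 11.987310617947065 24.988177836421528 [ 6.15518886 -5.74952867 -2.00312029] [ 0.34  0.58  1.52 -0.01  1.03  1.  ] [0.8962, 0.4437, 0.0017, 0.0029]
[533.2524411  305.87660646 181.20766605]
3.0 ([0.0022, 0.0001, -0.0087], [0.0001, -0.0083, -0.0001]) [534. 307. 169.]
6.0 ([0.0048, 0.0002, -0.0173], [0.0002, -0.0167, -0.0001]) [536. 309. 176.]
9.0 ([0.0079, 0.0003, -0.0257], [0.0003, -0.025, -0.0002]) [537. 311. 183.]
12.0 ([0.0114, 0.0004, -0.034], [0.0004, -0.0333, -0.0002]) [539. 313. 189.]
15.0 ([0.0153, 0.0005, -0.042], [0.0005, -0.0417, -0.0003]) [541. 315. 196.]
18.0 ([0.0197, 0.0006, -0.0498], [0.0006, -0.05, -0.0003]) [543. 318. 202.]
21.0 ([0.0244, 0.0007, -0.0573], [0.0007, -0.0583, -0.0004]) [545. 321. 208.]
24.0 ([0.0295, 0.0008, -0.0646], [0.0008, -0.0667, -0.0004]) [548. 324. 214.]
27.0 ([0.035, 0.0009, -0.0715], [0.0009, -0.075, -0.0005]) [551. 328. 219.]
30.0 ([0.0409, 0.001, -0.0782], [0.001, -0.0833, -0.0006]) [553. 332. 225.]
```

The rib is gripped at 12.0 mm. I'll lift it along the arc, with the tool tilting half as much as the lid.

>>> arm_command([
  [[0.0022, 0.001, -0.0087], [0, -0.0083, 0]],
  [[0.0048, 0.002, -0.0173], [0, -0.0167, 0]],
  [[0.0079, 0.003, -0.0257], [0, -0.025, 0]],
  [[0.0114, 0.003, -0.034], [0, -0.0333, 0]],
  [[0.0153, 0.003, -0.042], [0, -0.0417, 0]],
  [[0.0197, 0.003, -0.0498], [0, -0.05, 0]],
  [[0.0244, 0.003, -0.0573], [0, -0.0583, 0]],
  [[0.0295, 0.003, -0.0646], [0, -0.0667, 0]],
  [[0.035, 0.003, -0.0715], [0, -0.075, 0]],
  [[0.0409, 0.003, -0.0782], [0, -0.0833, 0]],
])

```text
clock: 17.75
ee_pos: [551.4, 329.8, 224.0]
orientation: [0.06, 0.888, 0.439, -0.12]
force: [-0.2, -5.5, -1.2]
finger_gap: 11.9
gripper_force: 25.0
```

Run:
```python
from lid import *
p,r,s=pose();print(p,s["clock"],s["finger_gap"],s["gripper_force"],s["force"],s["wrist_torque"],np.round(s["q"],2))
G=p-19*r.apply([0,0,1]);v=G-H;print("theta",np.degrees(np.arctan2(v[2],-(v@np.array([by[1],-by[0],0]))))-np.degrees(np.arctan2(181.2-142,np.hypot(533.25-615,305.9-412.5))), np.linalg.norm(v-by*(v@by)))
R0=R.from_quat([0.8962,0.4437,0.0017,0.0029]);G0=np.array([533.25,305.88,181.2])
rows(G0,R0,0,np.arange(11,21)*3.,.5,p,r)
```

```text
[551.43798065 329.82371591 224.03263084] 17.75 11.882411842120215 25.000326968729496 [-0.15387109 -5.45053434 -1.16973401] [-0.94682677 -0.08359444  0.25868842] [ 0.43  0.67  1.18 -0.13  1.53  1.1 ]
theta 29.056361731756002 141.1140576782065
33.0 ([0.0072, 0.0008, -0.0095], [-0.0007, -0.0056, -0.0005]) [557. 335. 230.]
36.0 ([0.0119, 0.0009, -0.017], [-0.0006, -0.0139, -0.0006]) [560. 340. 235.]
39.0 ([0.0169, 0.001, -0.0242], [-0.0005, -0.0223, -0.0006]) [563. 344. 239.]
42.0 ([0.0223, 0.001, -0.0311], [-0.0004, -0.0306, -0.0007]) [567. 348. 243.]
45.0 ([0.0281, 0.0011, -0.0378], [-0.0003, -0.0389, -0.0007]) [570. 353. 247.]
48.0 ([0.0342, 0.0012, -0.0441], [-0.0002, -0.0473, -0.0008]) [574. 358. 251.]
51.0 ([0.0407, 0.0013, -0.05], [-0.0001, -0.0556, -0.0008]) [578. 363. 254.]
54.0 ([0.0474, 0.0014, -0.0556], [-0.0, -0.0639, -0.0008]) [582. 368. 257.]
57.0 ([0.0544, 0.0015, -0.0608], [0.0001, -0.0723, -0.0009]) [586. 373. 259.]
60.0 ([0.0617, 0.0016, -0.0656], [0.0002, -0.0806, -0.0009]) [590. 378. 261.]
```

>>> arm_command([
  [[0.0055, 0.0005, -0.0085], [0, -0.0056, 0]],
  [[0.0115, 0.001, -0.0165], [0, -0.0139, 0]],
  [[0.0169, 0.001, -0.0242], [0, -0.0223, 0]],
  [[0.0223, 0.001, -0.0311], [0, -0.0306, 0]],
  [[0.0281, 0.001, -0.0378], [0, -0.0389, 0]],
  [[0.0342, 0.001, -0.0441], [0, -0.0473, 0]],
  [[0.0407, 0.001, -0.05], [0, -0.0556, 0]],
  [[0.0474, 0.001, -0.0556], [0, -0.0639, 0]],
  [[0.0544, 0.001, -0.0608], [0, -0.0723, 0]],
  [[0.0617, 0.001, -0.0656], [0, -0.0806, 0]],
])

```text
clock: 18.75
ee_pos: [589.0, 379.5, 263.1]
orientation: [0.114, 0.866, 0.428, -0.231]
force: [-0.9, -3.6, 1.0]
finger_gap: 11.8
gripper_force: 25.0
```

>>> arm_command([
  [[0, 0, 0], [0, 0, 0]],
  [[0, 0, 0], [0, 0, 0]],
  [[0, 0, 0], [0, 0, 0]],
])

```text
clock: 19.05
ee_pos: [589.3, 379.9, 263.1]
orientation: [0.113, 0.867, 0.428, -0.229]
force: [-2.5, -4.0, 3.6]
finger_gap: 11.7
gripper_force: 25.0
```

Run:
```python
from lid import *
p,r,s=pose();print(p,s["clock"],s["finger_gap"],s["gripper_force"],s["force"],s["wrist_torque"],np.round(s["q"],2))
G=p-19*r.apply([0,0,1]);v=G-H;print("theta",np.degrees(np.arctan2(v[2],-(v@np.array([by[1],-by[0],0]))))-np.degrees(np.arctan2(181.2-142,np.hypot(533.25-615,305.9-412.5))), np.linalg.norm(v-by*(v@by)))
im=viewer.grab_frame("side");cv2.imwrite("pics/s5.png",im[:,:,::-1])
for n in ["lid_grip","squeegee","cuvette_1"]: print(n,[(np.round(d["point"]).tolist(),pan(d["point"]),round(d["conf"],2)) for d in viewer.mark_of("side",n)])
```

```text
[589.28619814 379.86905242 263.13657809] 19.05 11.673647461174935 24.993099764396902 [-2.48597783 -3.96239171  3.62509276] [-0.80743296  0.41412801  0.19296081] [ 0.5   0.87  0.73 -0.22  2.01  1.11]
theta 60.587726989634106 141.35244363568393
lid_grip [([592.0, 388.0, 280.0], (np.float64(-59.5), np.float64(671.3)), 0.67)]
squeegee [([568.0, -107.0, -2.0], (np.float64(1.2), np.float64(179.7)), 0.83)]
cuvette_1 [([477.0, -280.0, 3.0], (np.float64(-60.3), np.float64(-5.9)), 0.87), ([522.0, -287.0, 6.0], (np.float64(-14.6), np.float64(-5.4)), 0.77), ([567.0, -105.0, 63.0], (np.float64(-0.7), np.float64(181.6)), 0.62), ([579.0, -333.0, 2.0], (np.float64(50.0), np.float64(-41.2)), 0.59), ([492.0, -273.0, 7.0], (np.float64(-46.3), np.float64(3.2)), 0.55), ([588.0, -307.0, 2.0], (np.float64(53.7), np.float64(-13.9)), 0.55)]
```

View pics/s5.png

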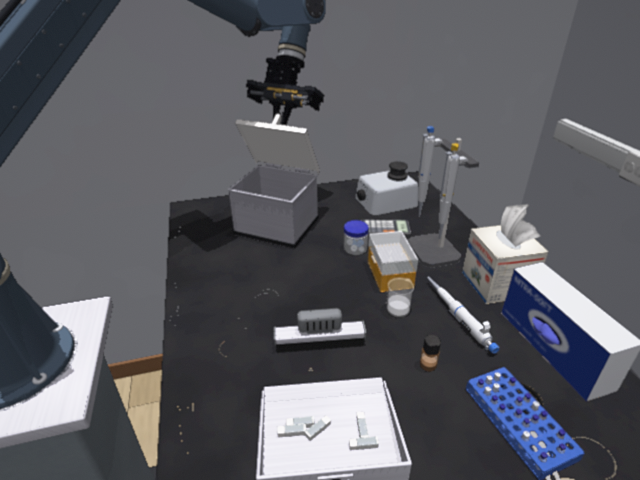

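The lid is held open at about 60 degrees at (278,145). The squeegee stands at (320,328), all five cuvettes are in the pan, and the bystanders are undisturbed. Handing in.

```bash
python3 -c "
from h import *
print(ticket.hand_in())"
```

```text
the job is handed in; nothing more can be done
None
```

I handed the job in at about 19 s of the 58 s allowed: all five cuvettes lie in the pan, the squeegee stands on its lips clear of it, and the gripper holds the lid open at about 60.6°; the hand-in returned no verdict.

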